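# Put the heel tray away and open the padlock for its hasp

### The arm

A 6-joint arm with a two-finger parallel gripper is mounted at the origin on the work surface. World frame = base frame: x ahead of the robot, y to its left, z up, the work surface at z = 0. Lengths are in m, angles in rad, forces in N, time in s.
With the tool pointing down it reaches from about 0.35 to 0.875 m from the base axis. Payload 15.5 kg.
Tool frame: the origin (TCP) lies at the very end of the fingers, on their centre line; the grasp point (between the pads) lies manip.grip_point_offset behind it (manip.grip_point_offset is the distance from the TCP to the grasp point, in m); z points along the fingers, y is the line along which they close (so a half turn about z gives the same grasp; the last joint's range is limited). The gripper opens to 85 mm and grips with 20 to 120 N. Pads are 22 mm wide; open, the fingers measure 114 mm over their backs; the gripper's body (76 mm by 85 mm) begins 54 mm behind the grasp point. The pads swing forward as they close: fully open they stand 13 mm farther back than shut.
Start: joints at [-1.355, 0.494, 1.345, -0, 1.302, -0.096], TCP at [0.192, -0.595, 0.231] pointing down, gripper open.
Joint ranges: [-2.91, 2.91], [-0.82, 2.16], [0.22, 2.67], [-1.22, 4.37], [0.12, 2.79], [-3.08, 3.08]. Speed limits (rad/s): [1.89, 1.89, 2.57, 3.01, 3.01, 3.01].

### API

Orientations are given as [roll, pitch, yaw] about the fixed x, y, z axes, in that order (R = Rz(yaw) Ry(pitch) Rx(roll)).
In Python, from rig import manip gives the robot as it stands.
- The arm moves only by the tool drive_tool, never from a script. Its argument "increments" is a list of rows, each a list of 4 numbers: the shift along the tool's x, y, z in units of 0.3 m (1.0 is 0.3 m), then the turn about the tool's z in units of 60 degrees (1.0 is 60 degrees). A call has 1 to 10 rows; each row is the pose to reach, as a shift and turn from the pose commanded when the call began, along the tool's axes at that moment; what a row does not reach only later rows make up. A row lasts 1/10 s, in which the tool goes at most 50 mm and 8.59 degrees, less where a joint would pass 70% of its speed; a pose out of reach is approached as far as the arm can. A call with a number of a shift or a turn outside -1 to 1 is refused whole. A call with a gripper value outside its range is refused whole. "grip" is the opening, from 0 (shut) to 1 (fully open), set as the call begins (left out, the last holds). The fingers move at their own pace and stop on an object; "newtons" is the grip in N (left out, the last holds). Time passes only in rows, so rows that repeat a pose let the fingers close. It gives the time, the measured TCP pose, the force, the opening and the grip force at its end, in the units of the state.
- manip.get_state(): the state, without advancing time (a new reading comes with each control period).
- manip.capture(name): name is "scene" or "top"; returns (picture, depth): 420x560x3 uint8, blue, green, red; 420x560 float32, m along the optical axis (not along the pixel's ray), 0 where there is no reading.
- manip.get_calibration(name): a dict with "camera_matrix" (3x3 intrinsics, pixels), "position" and "orientation" of the camera in the world. Camera axes: x right, y up, looking along -z (the intrinsics and any distortion apply to the point x, -y, -z); pixel columns grow to the right and rows downward; lengths in m; the calibration is good to about 2 mm. A picture is of the moment at which its call begins. get_calibration takes no time and is no camera call.
- manip.sign_off(): hands the job in; it is judged then, once.
Trained networks look in the newest picture that a camera, given by its name, has taken for a name from the list of things; names that differ only in an ending like _2 or _b are one class to them, and where a whole thing is asked for, a point or a joint stands for the part that bears it (a point fixed in the world has none). Each returns a list of dicts, best first, with "confidence" (0 to 1); they miss things now and then, are a little off and sometimes report something else, mostly with a low value. They report only what shows in the picture. A call takes as long as a camera call. They do not tell look-alikes from the thing itself.
- manip.find_in(camera, label): "xyz" ([x, y, z] in m, in world coordinates, good to about 4 mm: the middle of the surface that is visible of it).
- manip.cut_out(camera, label): "pixels" (420x560 bool, what is visible of it).
The state is a dict: "time_s": time; "joints": joint angles; "joint_velocities": joint speeds; "joint_torque": joint torques, N m; "position": TCP position; "tcp_rot": TCP orientation; "contact_force": force on the tool from outside, world axes, zero at the start; "moment": the same for the moment, N m; "gripper_width": finger opening in m; "grasp_force": force on a finger pad.
Only numpy, scipy, OpenCV 4.12 (cv2) and the standard library are available. Lean on these libraries where they do the work, as an engineer would, in place of code of your own. Each camera call takes 0.05 s, during which the arm holds its last target. There are 200 camera calls.

### The job

First slide the blue tray with its two heel blocks all the way home into the low green-topped rack and let go of it. Then turn the dial of the combination padlock on the wooden stand clockwise, click by click, until it drops into the click where its red line points at the shackle, pull the shackle out of the lock as far as it goes, and carry the opened lock over to the rack: finish still holding it up, with its shackle about a hand's breadth above the brass staple on the rack and the lock clear of the rack. Leave the glue jar, the cardboard ring and the pincushion where they stand.

Things in the scene. Friction and masses are not known exactly. Their poses are not given: they have to be found in the camera images.
- rack: Fixed plywood rack, green top, 130 (x) x 136 (y) x 60 mm high. Origin: centre of its underside. One slot 108 mm wide, 48 high, floor = table, open at x = -65 mm (towards the robot); back board's inner face at x = +53 mm. Flared cheeks 30 mm high stand 30 mm out from the mouth as guides. The tray is home when its middle is at x = -2 mm, y = 0 (touching the back board), at most 5 mm short.
- staple (a point): Top of the brass staple (a 28 mm wide, 6 mm thick loop) on the rack's top board, 76 mm above the table, 30 mm in front of the rack's middle (rack x = -30 mm, y = 0).
- tray_mid (a point): Middle of the loose blue tray, 14 mm above its underside: 110 mm long (its x), 100 mm wide (y), 28 mm high, walls 4 mm, about 0.25 kg. It stands flat on the table before the rack's mouth, its +x end towards the slot, and slides on the table.
- tray_handle (a point): Grip point of the tray's black upright handle, 55 mm above the table, 88 mm on the -x side of the tray's middle. The handle is a block 24 mm along the tray's x, 14 mm along its y, its top 75 mm above the table: pinch it from above across y. Axes as the tray's.
- heel0_mid (a point): Middle of the red heel block (34 mm across, 28 mm high, 40 g), loose in the tray's +y half; it must stay in the tray.
- heel1_mid (a point): Middle of the dark wooden heel block (34 mm across, 28 mm high, 40 g), loose in the tray's -y half; it must stay in the tray.
- stand: Fixed wooden stand, 65 mm (x) by 77 mm (y), pocket floor 45 mm above the table, with a rim 6 mm high at the front (-x), 10 mm elsewhere, 1.5 mm from the lock. Origin: centre of its underside. It keeps the lock from turning or sliding while dial and shackle are worked; the lock lifts straight up out of it.
- lock: Loose brass combination padlock, about 0.3 kg in all, lying on its back in the stand with the dial up. Its case is 52 mm (x) by 54 mm (y) by 26 mm (z). Origin: centre of the case's underside. The shackle comes out of its -x side, over the front edge of the stand.
- shackle_mid (a point): Middle of the steel U-shaped shackle, between its two round legs (9 mm thick, 41 mm over both), 13 mm above the lock's underside, 56 mm on the -x side of the lock's middle when shut. Axes as the lock's. Legs run along x to the closed end 28 mm beyond. Pinch the outsides of both legs from above, across y: only air beside and below them; this grip carries the lock level.
- shackle (a joint): How far the shackle is pulled out along the lock's -x: 0 shut, 0.016 m fully out (it stays joined to the lock). It rubs with about 2.5 N and stays where it is left. It is blocked after about 3 mm unless the dial is within about 0.1 rad of 0.
- dial (a joint): Dial angle (rad) about the lock's z, counter-clockwise from above positive: 0 when the red line points at the shackle (lock's -x). Starts 1.0 to 2.1, so turn it clockwise to 0. A spring pawl gives a click rest every 0.524 rad (30 degrees), 0 among them, and draws the released dial into the nearest; about 0.1 N m takes it over a click. Stops at -0.4 and 2.9.
- dial_grip (a point): Grip point of the dial, on its axis, 56 mm above the lock's underside. The dial is a black disc 39 mm across with a raised grip bar 34 mm long, 13 mm thick; this point is 23 mm above the disc and 8 mm below the bar's top. Its axes turn with the dial: the bar runs along x (red line at the -x end), so pinch it across y.
- glue_mid (a point): Middle of the amber glue jar with a red cap, 56 mm across, 85 mm high, loose. Leave alone.
- tape_mid (a point): Middle of the cardboard ring (empty tape core), 90 mm across, 48 mm high, loose. Leave alone.
- pincushion_mid (a point): A point 30 mm up on the pincushion: a grey ball on a red post on a wooden foot 74 x 55 mm, 85 mm high, loose. Leave alone.
Things that resemble listed ones, but are neither listed nor needed, are in the scene too. Leave any orange look-alike of the rack alone.

How it is judged:
On the way, in this order (a step that is already met when the one before it is completed fails the run):
1. the loaded tray is fully home in the rack and let go (x of tray_mid in the frame of rack between -0.007 and 0.012 m and y of tray_mid in the frame of rack between -0.01 and 0.01 m and height (world z) of tray_mid below 0.022 m and angle between the x axis of tray_mid and the x axis of rack, either way round below 0.1 rad and distance between each of heel0_mid, heel1_mid and tray_mid below 0.07 m and contact force between the fingers and anything else below 0.5 N), for 0.2 s.
2. the dial rests in its opening click (value of joint dial between -0.12 and 0.12 rad), for 0.2 s.
3. the shackle is pulled out (value of joint shackle above 0.012 m), for 0.2 s.
At the end, for the whole second after the job is handed in: Lock held still by the fingers, off the rack, underside over 80 mm up, shackle out over 12 mm, its middle within 50 mm sideways of the staple and 39 to 174 mm above it; tray flat, loaded, within 5 mm of its back stop and 0.1 rad of straight (x of tray_mid in the frame of rack between -0.007 and 0.012 m and y of tray_mid in the frame of rack between -0.01 and 0.01 m and height (world z) of tray_mid below 0.022 m and angle between the x axis of tray_mid and the x axis of rack, either way round below 0.1 rad and distance between each of heel0_mid, heel1_mid and tray_mid below 0.07 m and value of joint shackle above 0.012 m and horizontal distance between shackle_mid and staple below 0.05 m and height (world z) of shackle_mid between 0.115 and 0.25 m and height (world z) of lock above 0.08 m and contact force between lock and rack below 0.1 N and contact force between lock and the fingers above 1 N and linear speed of lock below 0.03 m/s); the arm keeps its last pose, push and grip.
It fails at once if glue was moved or tipped (distance of glue_mid from where it was at the start of the episode above 0.025 m or angle between glue_mid's own z axis and vertical above 0.3 rad).
It fails at once if tape was moved or tipped (distance of tape_mid from where it was at the start of the episode above 0.025 m or angle between tape_mid's own z axis and vertical above 0.3 rad).
It fails at once if pincushion was moved or tipped (distance of pincushion_mid from where it was at the start of the episode above 0.025 m or angle between pincushion_mid's own z axis and vertical above 0.3 rad).
It fails at once if a heel block fell out of the tray (distance between any of heel0_mid, heel1_mid and tray_mid above 0.08 m).
It also fails if it takes over 58 s, if anything falls off the work surface, if the arm or the gripper's body presses on something with over 40 N, if the wrist force passes 120 N, or if a joint passes its speed limit or range.

## Working session

There is one attempt and no reset: what is moved stays moved. The work goes in short steps, Python scripts to look and compute and a tool call to move; the robot and the scene stay as the last step left them, time stands still between calls to the robot, and variables do not carry over. Pictures are saved under pics/ and viewed, at most 10 in all, crops included, and the job is handed in when it is done.

Besides the shell and the picture viewer there is one more tool, called after "Request:" by a JSON object that holds its "op" and its "data", one argument or row to a line. drive_tool: Moves the arm, as the interface text tells. Shifts and turns lie within -1 to 1; 1 stands for 0.3 m of shift or 60 degrees of turn. Its arguments: {"type":"object","properties":{"increments":{"type":"array","items":{"type":"array","items":{"type":"number","minimum":-1,"maximum":1}}},"grip":{"type":"number"},"newtons":{"type":"number"}},"required":["increments"]}

```bash
mkdir -p pics; cat > h.py <<'E'
import numpy as np, cv2
from rig import manip
from scipy.spatial.transform import Rotation as R
def cal(n):
    c=manip.get_calibration(n); o=np.array(c["orientation"],float)
    M=o if o.shape==(3,3) else R.from_euler('xyz',o).as_matrix()
    return np.array(c["camera_matrix"]),np.array(c["position"]),M
def cloud(n,d):
    K,p,M=cal(n); v,u=np.mgrid[:d.shape[0],:d.shape[1]]
    P=np.stack([(u-K[0,2])/K[0,0]*d,-(v-K[1,2])/K[1,1]*d,-d],-1)
    return P@M.T+p
def look(n,name):
    im,d=manip.capture(n); cv2.imwrite(f'pics/{name}.png',im); return im,d,cloud(n,d)
E
python3 - <<'E'
from h import *
print(manip.grip_point_offset, manip.get_state()); print(manip.get_calibration("top"))
im,d,P=look("top","t0"); np.save("t0.npy",P)
im2,d2,P2=look("scene","s0")
cv2.imwrite('pics/a.png',np.hstack([im,im2])[:, :] if 0 else im)
for l in ["rack","staple","tray_mid","tray_handle","heel0_mid","heel1_mid","stand","lock","shackle_mid","dial_grip","glue_mid","tape_mid","pincushion_mid"]:
    for c in ("top","scene"):
        print(l,c,[(np.round(r["xyz"],3).tolist(),round(r["confidence"],2)) for r in manip.find_in(c,l)][:3])
E
```

```text
0.0187 {'time_s': 0.0, 'joints': array([-1.35447832e+00,  4.94189714e-01,  1.34615924e+00,  3.85934103e-06,
        1.30250517e+00, -9.55075963e-02]), 'joint_velocities': array([ 6.23725505e-05,  4.32429975e-04,  8.49276828e-04, -2.57273170e-04,
       -9.31819512e-04,  1.99739313e-03]), 'joint_torque': array([ 1.98504395e-04, -8.82153440e+01, -3.83859730e+01, -1.94189461e-04,
        1.02312060e-02, -2.47903142e-05]), 'position': array([ 0.19166636, -0.59448953,  0.23068668]), 'tcp_rot': array([-3.14033729e+00, -1.24000049e-04,  3.11824496e-01]), 'contact_force': array([ 0.79008342, -0.57611805, -0.0938167 ]), 'moment': array([-0.00116506, -0.05434042, -0.02039885]), 'grasp_force': 0.0, 'gripper_width': 0.08538868836202339}
{'camera_matrix': array([[499.60958951,   0.        , 281.18916379],
       [  0.        , 499.60958951, 216.62719167],
       [  0.        ,   0.        ,   1.        ]]), 'position': array([0.35693018, 0.05791563, 1.18102896]), 'orientation': array([ 0.19013088, -0.01944479, -1.57768472])}
rack top [([0.658, 0.22, 0.061], 0.78), ([0.622, 0.431, 0.062], 0.72)]
r
[... 644 characters left out ...]
.025], 0.47)]
stand top [([0.526, -0.194, 0.047], 0.76)]
stand scene [([0.559, -0.201, 0.031], 0.93)]
lock top [([0.522, -0.218, 0.071], 0.91)]
lock scene [([0.534, -0.214, 0.073], 0.7), ([0.559, -0.198, 0.038], 0.36)]
shackle_mid top [([0.476, -0.223, 0.062], 0.6)]
shackle_mid scene []
dial_grip top [([0.528, -0.22, 0.085], 0.73)]
dial_grip scene [([0.531, -0.217, 0.089], 0.7)]
glue_mid top [([0.719, -0.059, 0.088], 0.83)]
glue_mid scene [([0.738, -0.054, 0.059], 0.65), ([0.512, 0.219, 0.025], 0.25)]
tape_mid top [([0.687, -0.335, 0.04], 0.67)]
tape_mid scene [([0.7, -0.33, 0.03], 0.93)]
pincushion_mid top [([0.708, -0.197, 0.047], 0.64)]
pincushion_mid scene [([0.735, -0.191, 0.03], 0.65)]
```

```bash
ls pics
```

```text
a.png
s0.png
t0.png
```

View pics/t0.png

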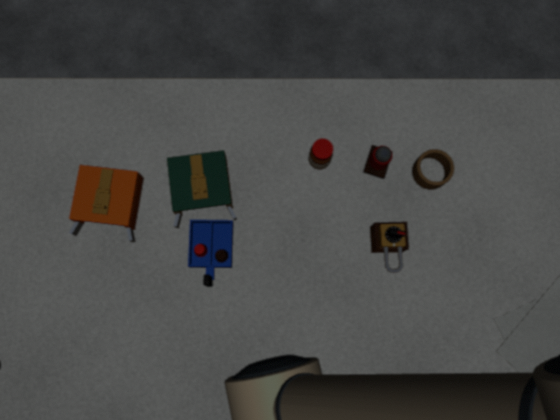

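View pics/s0.png

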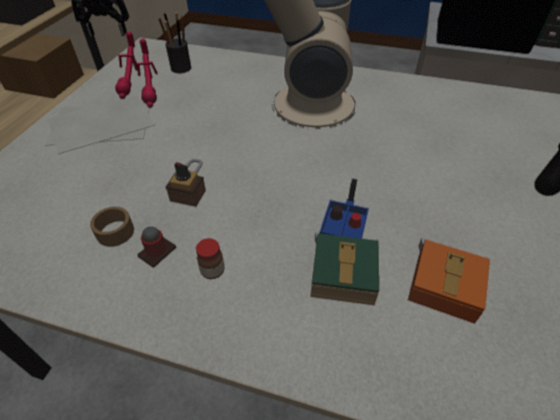

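Top view: green rack at about (200,180), tray (211,245) with its handle at (208,281), lock/stand (393,240), shackle tip (394,270), glue (321,152), pincushion (379,158), tape ring (434,168). The orange look-alike is at (105,197). Next I measure rack, tray, handle and lock poses from depth.

```bash
python3 - <<'E'
from h import *
im=cv2.imread('pics/t0.png'); P=np.load('t0.npy'); hsv=cv2.cvtColor(im,cv2.COLOR_BGR2HSV).astype(int)
H,S,V=[hsv[...,i] for i in range(3)]; z=P[...,2]
v,u=np.mgrid[:420,:560]
def rect(m,name):
    X=P[m]; (c,s,a)=cv2.minAreaRect((X[:,:2]*1000).astype(np.float32)); print(name,m.sum(),'c',np.round(c,1),'size',np.round(s,1),'ang',round(a,2),'z',np.percentile(X[:,2],[5,50,95]).round(3),'mean',X.mean(0).round(4))
box=lambda a,b,c,d:(u>a)&(u<b)&(v>c)&(v<d)
print('table z',np.median(z[300:330,60:200]))
g=box(155,245,140,225)&(z>.05); rect(g,'racktop')
st=box(155,245,140,225)&(z>.066); rect(st,'staple/brass')
b=box(180,245,212,275)&(H>105)&(H<130)&(S>120); rect(b,'blue all')
rect(b&(z>.02),'blue rim')
rect(box(195,225,264,295)&(z>.05),'handle')
L=box(360,420,200,290)
rect(L&(z>.08),'dialtop'); rect(L&(z>.062)&(v<250)&(z<.08),'case'); rect(L&(z>.045)&(v>255),'shackle')
rect(L&(z>.09),'bar')
K,_,_=cal("top")
for n,b in (('lk',(360,425,205,285)),('rk',(155,245,140,295))):
    c=im[b[2]:b[3],b[0]:b[1]]; k=7 if n=='lk' else 4
    c=cv2.resize(cv2.convertScaleAbs(c,alpha=2),None,fx=k,fy=k,interpolation=cv2.INTER_CUBIC); cv2.imwrite(f'pics/{n}.png',c)
a,b=cv2.imread('pics/lk.png'),cv2.imread('pics/rk.png'); h=600
b=cv2.copyMakeBorder(b[:600],0,max(0,600-b.shape[0]),0,0,cv2.BORDER_CONSTANT); a=cv2.copyMakeBorder(a[:600],0,600-min(600,a.shape[0]),0,0,cv2.BORDER_CONSTANT)
cv2.imwrite('pics/crop1.png',np.hstack([b,a])[:,:800]); print(a.shape,b.shape)
E
```

```text
table z -0.0006636267975510535
racktop 3256 c [533.4 188.7] size [412.1 152.1] ang 16.28 z [0.056 0.06  0.065] mean [0.6563 0.2237 0.0681]
staple/brass 126 c [525.3 184.2] size [397.6 138. ] ang 17.73 z [0.066 0.07  1.181] mean [0.6004 0.1928 0.2823]
blue all 1818 c [455.  172.8] size [271.7 132.3] ang 23.57 z [-0.     0.005  0.028] mean [0.5192 0.2006 0.014 ]
blue rim 418 c [455.  172.8] size [271.7 132.3] ang 23.57 z [0.021 0.026 0.03 ] mean [0.5117 0.1994 0.0455]
handle 88 c [401.4 131.2] size [169.5  25.4] ang 67.27 z [0.061 0.073 0.077] mean [0.4271 0.1947 0.1094]
dialtop 157 c [453.1 -82. ] size [ 30.8 338.1] ang 29.32 z [0.082 0.107 1.181] mean [ 0.5062 -0.1803  0.2395]
case 416 c [ 526.3 -217.8] size [57.2 55.2] ang 2.76 z [0.065 0.07  0.078] mean [ 0.5258 -0.2142  0.0708]
shackle 161 c [424.6 -88.7] size [ 41.3 320.2] ang 17.43 z [0.056 0.06  0.065] mean [ 0.4565 -0.2045  0.1158]
bar 138 c [452.7 -82.2] size [ 29.9 338.1] ang 29.32 z [0.093 0.107 1.181] mean [ 0.5035 -0.1761  0.261 ]
(600, 455, 3) (600, 360, 3)
```

View pics/crop1.png

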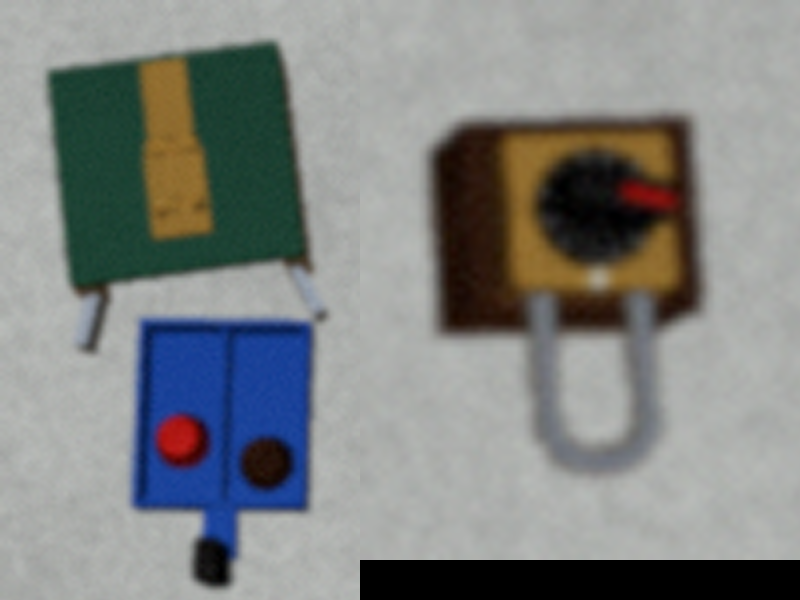

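Crop: rack turned a few degrees counter-clockwise in the picture, tray slightly the other way, handle black block on its near end; on the lock the red line points image-right (world -y), so the dial is around +1.5 rad. I redo the fits without depth dropouts.

```bash
cat > m.py <<'E'
from h import *
v,u=np.mgrid[:420,:560]
box=lambda a,b,c,d:(u>a)&(u<b)&(v>c)&(v<d)
def clean(P,m):
    m=m&(P[...,2]<.15)
    return cv2.morphologyEx(m.astype(np.uint8),cv2.MORPH_OPEN,np.ones((3,3),np.uint8))>0
def rect(P,m,name,op=True):
    m=clean(P,m) if op else m&(P[...,2]<.15); X=P[m]
    c,s,a=cv2.minAreaRect((X[:,:2]*1000).astype(np.float32)); a=(a+45)%90-45
    print(name,m.sum(),'c',np.round(c,1),'size',np.round(s,1),'ang',round(a,2),'z',np.percentile(X[:,2],[5,50,95]).round(3),'mean',X.mean(0).round(4),flush=True)
def atz(n,m,z):  # intersect pixel rays with plane z
    K,p,M=cal(n); q=np.stack([(u[m]-K[0,2])/K[0,0],-(v[m]-K[1,2])/K[1,1],-np.ones(m.sum())],-1)@M.T
    return p+q*((z-p[2])/q[:,2])[:,None]
def rectz(n,m,z,name):
    m=cv2.morphologyEx(m.astype(np.uint8),cv2.MORPH_OPEN,np.ones((2,2),np.uint8))>0
    X=atz(n,m,z); c,s,a=cv2.minAreaRect((X[:,:2]*1000).astype(np.float32)); a=(a+45)%90-45
    print(name,m.sum(),'c',np.round(c,1),'size',np.round(s,1),'ang',round(a,2),'mean',X.mean(0).round(4),flush=True); return c,a
E
python3 - <<'E'
from m import *
im=cv2.imread('pics/t0.png'); P=np.load('t0.npy'); hsv=cv2.cvtColor(im,cv2.COLOR_BGR2HSV).astype(int)
H,S,V=[hsv[...,i] for i in range(3)]; z=P[...,2]
g=box(155,245,140,220)&(((H>60)&(H<100)&(S>100))|((H<30)&(H>10)&(S>100)&(V>70)))
rectz('top',g,.060,'rack top')
br=box(175,225,140,210)&((H<30)&(H>10)&(S>100)&(V>70)); rectz('top',br,.062,'brass')
b=box(180,245,212,272)&(H>105)&(H<130)&(S>120)&(v<267); rectz('top',b,.028,'blue')
b2=box(180,245,212,275)&(z>.018); rect(P,b2&(z<.04),'tray rim',False)
hd=box(195,225,264,295)&(z>.05); rect(P,hd,'handle')
hk=box(195,225,268,295)&(V<40); rectz('top',hk,.07,'handle dark')
L=box(360,420,200,290)
rect(P,L&(z>.062)&(z<.08)&(v<250),'case'); 
y=L&(H<30)&(H>10)&(S>120)&(V>70)|(L&box(380,410,226,246)&((V<40)|(S>180)))
c,a=rectz('top',L&(z>.0655)&(z<.13)&(v<252),.071,'case z')
rect(P,L&(z>.045)&(v>250),'shackle')
gr=L&(S<60)&(V>0)&(z>.04)&(v>245); rectz('top',gr,.058,'shackle z')
rect(P,L&(z>.095),'bar',False)
rd=L&((H<8)|(H>172))&(S>180)&(V>90); rectz('top',rd,.109,'red'); print(P[rd&(z<.2)].mean(0))
rect(P,box(360,420,200,260)&(z>.04)&(z<.13),'stand')
for n,bb in (('glue',(300,345,130,175)),('pin',(355,400,135,185)),('tape',(405,465,140,195))): rect(P,box(*bb)&(z>.01),n)
E
```

```text
rack top 2516 c [655.8 222.6] size [125.6 130.7] ang 8.03 mean [0.6549 0.2224 0.06  ]
brass 265 c [665.3 223.4] size [97.6 23.3] ang 9.29 mean [0.6667 0.2233 0.062 ]
blue 1750 c [515.  196.9] size [ 99.3 108.4] ang -0.88 mean [0.5172 0.1965 0.028 ]
tray rim 699 c [518.6 205.8] size [130.4 140.6] ang -0.63 z [0.02  0.027 0.033] mean [0.5124 0.1988 0.0267]
handle 85 c [430.1 200.8] size [14.3 23.8] ang -0.96 z [0.061 0.073 0.077] mean [0.4296 0.1995 0.0716]
handle dark 86 c [425.6 196.1] size [24.4 15.4] ang 1.1 mean [0.4261 0.1962 0.07  ]
case 396 c [ 529.1 -217.6] size [52.8 54.3] ang 0.66 z [0.065 0.07  0.078] mean [ 0.526  -0.2142  0.0709]
case z 504 c [ 527.5 -219.1] size [53.9 50.2] ang -0.2 mean [ 0.5269 -0.2191  0.071 ]
shackle 190 c [ 469.  -218.5] size [41.6 48. ] ang -1.19 z [0.056 0.06  0.064] mean [ 0.4669 -0.2186  0.0599]
shackle z 228 c [ 471.2 -220.5] size [41.1 56.6] ang -0.25 mean [ 0.4697 -0.2206  0.058 ]
bar 106 c [ 529.2 -216.8] size [32.8 13.7] ang -12.79 z [0.1   0.107 0.111] mean [ 0.5286 -0.2162  0.1064]
red 0 c [0. 0.] size [0. 0.] ang 0.0 mean [nan nan nan]
[nan nan nan]
stand 1050 c [ 517.4 -217.1] size [87.  78.3] ang 0.09 z [0.047 0.065 0.107] mean [ 0.5234 -0.2134  0.0667]
glue 593 c [726.6 -59.3] size [53.1 51.6] ang 17.94 z [0.024 0.081 0.086] mean [ 0.7208 -0.0585  0.0684]
pin 443 c [ 721.4 -206.5] size [50.2 65. ] ang -23.14 z [0.014 0.062 0.083] mean [ 0.7133 -0.199   0.0586]
tape 769 c [ 694.9 -332.5] size [90.  89.5] ang -6.96 z [0.014 0.043 0.049] mean [ 0.6941 -0.3321  0.037 ]m.py:17: RuntimeWarning: Mean of empty slice.
  print(name,m.sum(),'c',np.round(c,1),'size',np.round(s,1),'ang',round(a,2),'mean',X.mean(0).round(4),flush=True); return c,a
  ret = um.true_divide(
<stdin>:18: RuntimeWarning: Mean of empty slice.
```

```bash
cat > go.py <<'E'
import sys
from h import *
# usage: go.py x,y,z,yawdeg ...   (mm, deg) -> units from current pose
s=manip.get_state(); p=s["position"]; r=R.from_euler('xyz',s["tcp_rot"]); y0=r.as_matrix()[:,0]; yaw=np.degrees(np.arctan2(y0[1],y0[0]))
print('t',round(s["time_s"],2),'pos',(p*1000).round(1),'yaw',yaw.round(2),'w',round(s["gripper_width"]*1000,1),'gf',round(float(s["grasp_force"]),1),'F',np.round(s["contact_force"],1),'q',np.round(s["joints"],2))
for a in sys.argv[1:]:
    x,y,z,w=map(float,a.split(','))
    d=r.inv().apply(np.array([x,y,z])/1000-p)/.3
    print(a,'->',np.round(np.r_[d,-((w-yaw+180)%360-180)/60],3).tolist())
E
python3 go.py 400,-380,231,0 430,-100,231,-1 430,200.4,150,-1
```

```text
t 1.4 pos [ 191.7 -594.9  231.3] yaw 17.86 w 85.5 gf 0.0 F [ 0.2  0.  -0.6] q [-1.35  0.49  1.35 -0.    1.3  -0.1 ]
400,-380,231,0 -> [0.881, -0.469, 0.001, 0.298]
430,-100,231,-1 -> [1.262, -1.326, 0.001, 0.314]
430,200.4,150,-1 -> [1.569, -2.279, 0.271, 0.314]
```

Request:
{"op": "drive_tool", "data": {
  "increments": [
    [0.13, -0.07, 0, 0.05],
    [0.3, -0.16, 0, 0.15],
    [0.45, -0.24, 0, 0.25],
    [0.6, -0.32, 0, 0.3],
    [0.74, -0.4, 0, 0.314],
    [0.88, -0.47, 0, 0.314],
    [0.95, -0.62, 0, 0.314],
    [1, -0.78, 0, 0.314],
    [1, -0.94, 0, 0.314]
  ],
  "grip": 1
}}

```text
time_s: 2.3
position: [0.3921, -0.2343, 0.2312]
tcp_rot: [3.141, -0.001, -0.016]
contact_force: [1.0, -0.4, 0.5]
gripper_width: 0.0856
grasp_force: 0.0
```

```bash
python3 go.py 430,-50,200,-1 429.5,200.4,130,-1
```

```text
t 2.3 pos [ 392.1 -234.3  231.2] yaw -0.92 w 85.6 gf 0.0 F [ 1.  -0.4  0.5] q [-0.67  0.26  1.74  0.    1.14  0.92]
430,-50,200,-1 -> [0.116, -0.616, 0.104, 0.001]
429.5,200.4,130,-1 -> [0.101, -1.451, 0.337, 0.001]
```

Request:
{"op": "drive_tool", "data": {
  "increments": [
    [0.02, -0.12, 0, 0],
    [0.05, -0.28, 0, 0],
    [0.08, -0.44, 0.05, 0],
    [0.11, -0.61, 0.1, 0],
    [0.11, -0.77, 0.13, 0],
    [0.11, -0.93, 0.15, 0],
    [0.11, -1, 0.2, 0],
    [0.11, -1, 0.2, 0]
  ]
}}

```text
time_s: 3.1
position: [0.4285, 0.0659, 0.1701]
tcp_rot: [-3.141, 0.002, -0.013]
contact_force: [0.8, -0.6, 0.8]
gripper_width: 0.0856
grasp_force: 0.0
```

```bash
python3 go.py 429.5,200.4,130,-1 429.5,200.4,40,-1
```

```text
t 3.1 pos [428.5  65.9 170.1] yaw -0.77 w 85.6 gf 0.0 F [ 0.8 -0.6  0.8] q [0.01 0.31 1.87 0.   0.96 1.6 ]
429.5,200.4,130,-1 -> [-0.002, -0.448, 0.134, 0.004]
429.5,200.4,40,-1 -> [-0.002, -0.448, 0.434, 0.004]
```

Request:
{"op": "drive_tool", "data": {
  "increments": [
    [0, -0.15, 0.05, 0],
    [0, -0.3, 0.1, 0],
    [0, -0.448, 0.15, 0],
    [0, -0.448, 0.25, 0],
    [0, -0.448, 0.34, 0],
    [0, -0.448, 0.4, 0],
    [0, -0.448, 0.434, 0],
    [0, -0.448, 0.434, 0]
  ]
}}

```text
time_s: 3.9
position: [0.4316, 0.1971, 0.0404]
tcp_rot: [3.141, 0.001, -0.018]
contact_force: [0.1, 0.4, 0.1]
gripper_width: 0.0853
grasp_force: 0.0
```

Request:
{"op": "drive_tool", "data": {
  "increments": [
    [0, 0, 0, 0],
    [0, 0, 0, 0],
    [0, 0, 0, 0],
    [0, 0, 0, 0],
    [0, 0, 0, 0],
    [0, 0, 0, 0],
    [0, 0, 0, 0],
    [0, 0, 0, 0]
  ],
  "grip": 0,
  "newtons": 40
}}

```text
time_s: 4.7
position: [0.4318, 0.1978, 0.0414]
tcp_rot: [-3.141, -0.001, -0.017]
contact_force: [-0.9, -0.7, 8.1]
gripper_width: 0.0136
grasp_force: 39.4
```

```bash
python3 - <<'E'
from m import *
im,d,P=look("top","t1"); np.save('t1.npy',P)
H,S,V=[cv2.cvtColor(im,cv2.COLOR_BGR2HSV).astype(int)[...,i] for i in range(3)]
b=box(150,260,205,266)&(H>105)&(H<130)&(S>120); X=b.astype(np.uint8)
b=cv2.morphologyEx(X,cv2.MORPH_OPEN,np.ones((3,3),np.uint8))>0
Y=atz('top',b,.028); print(b.sum(),cv2.minAreaRect((Y[:,:2]*1000).astype(np.float32)))
g=box(155,245,140,220)&(((H>60)&(H<100)&(S>100))|((H<30)&(H>10)&(S>100)&(V>70)))
g=cv2.morphologyEx(g.astype(np.uint8),cv2.MORPH_OPEN,np.ones((3,3),np.uint8))>0
Y=atz('top',g,.06); print(g.sum(),cv2.minAreaRect((Y[:,:2]*1000).astype(np.float32)))
E
python3 go.py 420,200,40,8
```

```text
396 ((542.86083984375, 197.87037658691406), (98.59385681152344, 56.665916442871094), 89.81192779541016)
2639 ((658.1710815429688, 224.8531494140625), (126.14106750488281, 130.5060272216797), 8.088370323181152)
t 4.75 pos [431.9 197.8  41.5] yaw -0.98 w 13.8 gf 39.4 F [-0.8  0.2  8. ] q [0.3  0.59 1.9  0.   0.65 1.89]
420,200,40,8 -> [-0.04, -0.007, 0.005, -0.15]
```

```bash
python3 go.py 419.6,191.3,42,8 480,199.8,42,8 571,212.6,42,8
```

```text
t 4.75 pos [431.9 197.8  41.5] yaw -0.98 w 13.8 gf 39.4 F [-0.8  0.2  8. ] q [0.3  0.59 1.9  0.   0.65 1.89]
419.6,191.3,42,8 -> [-0.041, 0.022, -0.002, -0.15]
480,199.8,42,8 -> [0.16, -0.009, -0.002, -0.15]
571,212.6,42,8 -> [0.463, -0.057, -0.001, -0.15]
```

Request:
{"op": "drive_tool", "data": {
  "increments": [
    [-0.02, 0, -0.003, 0],
    [-0.041, 0, -0.003, -0.03],
    [-0.041, 0.007, -0.003, -0.06],
    [-0.041, 0.014, -0.003, -0.1],
    [-0.041, 0.022, -0.003, -0.15],
    [-0.041, 0.022, -0.003, -0.15],
    [-0.041, 0.022, -0.003, -0.15]
  ]
}}

```text
time_s: 5.45
position: [0.4187, 0.1913, 0.0419]
tcp_rot: [3.142, 0.001, 0.139]
contact_force: [0.6, 0.6, -1.7]
gripper_width: 0.0135
grasp_force: 39.1
```

```bash
python3 - <<'E'
from m import *
im,d,P=look("top","t2")
H,S,V=[cv2.cvtColor(im,cv2.COLOR_BGR2HSV).astype(int)[...,i] for i in range(3)]
b=box(150,260,205,270)&(H>105)&(H<130)&(S>120)
b=cv2.morphologyEx(b.astype(np.uint8),cv2.MORPH_OPEN,np.ones((3,3),np.uint8))>0
Y=atz('top',b,.028); print(b.sum(),cv2.minAreaRect((Y[:,:2]*1000).astype(np.float32)))
c=im[135:300,140:270]; cv2.imwrite('pics/c2.png',cv2.resize(cv2.convertScaleAbs(c,alpha=2),None,fx=3.6,fy=3.6,interpolation=cv2.INTER_CUBIC))
for r in manip.find_in("top","heel0_mid")[:1]+manip.find_in("top","heel1_mid")[:2]: print(r)
E
python3 go.py 571,212.6,42,8
```

```text
389 ((544.0160522460938, 210.486572265625), (100.34278869628906, 35.42367935180664), 89.80278015136719)
t 5.6 pos [419.  191.3  41.9] yaw 8.0 w 13.5 gf 39.0 F [-0.5 -0.6 -2.8] q [0.3  0.58 1.93 0.   0.63 1.73]
571,212.6,42,8 -> [0.512, 0.0, -0.0, -0.0]
```

View pics/c2.png

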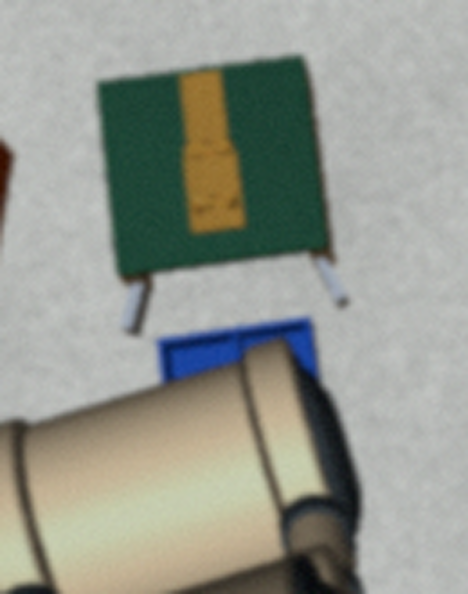

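Picture: tray front edge runs from crop (160,342) to (312,320), about parallel with the rack's mouth edge (120,277)–(325,250), between the cheeks. Checking lateral offset.

```bash
python3 - <<'E'
from m import *
K,p,M=cal('top')
def w(cu,cv,z):
    u0,v0=cu/3.6+140-.36,cv/3.6+135-.36
    q=M@np.array([(u0-K[0,2])/K[0,0],-(v0-K[1,2])/K[1,1],-1]); return (p+q*((z-p[2])/q[2]))[:2]*1000
Rk=R.from_euler('z',-8.1,degrees=True).as_matrix()[:2,:2]; o=np.array([658.2,224.9])
for n,a,z in (('trayL',(160,342),.028),('trayR',(312,320),.028),('rackFL',(120,277),.06),('rackFR',(327,250),.06),('rackBL',(98,82),.06),('rackBR',(303,57),.06)): print(n,w(*a,z).round(1),(Rk@(w(*a,z)-o)).round(1))
E
```

```text
trayL [548.6 260.5] [-103.5   50.7]
trayR [562.7 162.5] [-103.4  -48.3]
rackFL [585.  281.3] [-64.5  66.2]
rackFR [602.2 150.7] [-65.9 -65.6]
rackBL [713.8 299.9] [65.6 66.4]
rackBR [730.6 167.8] [ 63.6 -66.7]
```

Request:
{"op": "drive_tool", "data": {
  "increments": [
    [0.03, 0.003, 0, 0],
    [0.08, 0.003, 0, 0],
    [0.13, 0.003, 0, 0],
    [0.19, 0.003, 0, 0],
    [0.26, 0.003, 0, 0],
    [0.33, 0.003, 0, 0],
    [0.4, 0.003, 0, 0],
    [0.45, 0.003, 0, 0],
    [0.48, 0.003, 0, 0],
    [0.495, 0.003, 0, 0]
  ]
}}

```text
time_s: 6.6
position: [0.5672, 0.2111, 0.0418]
tcp_rot: [3.142, -0.0, 0.14]
contact_force: [-0.2, -0.9, -1.7]
gripper_width: 0.0135
grasp_force: 39.1
```

Request:
{"op": "drive_tool", "data": {
  "increments": [
    [0.006, 0, 0, 0],
    [0.012, 0, 0, 0],
    [0.018, 0, 0, 0],
    [0.024, 0, 0, 0],
    [0.03, 0, 0, 0],
    [0.03, 0, 0, 0]
  ]
}}

```text
time_s: 7.2
position: [0.5725, 0.2123, 0.0416]
tcp_rot: [-3.141, 0.005, 0.14]
contact_force: [-14.7, 1.8, 5.9]
gripper_width: 0.0133
grasp_force: 40.2
```

```bash
python3 go.py 571,212.6,42,8
```

```text
t 7.2 pos [572.5 212.3  41.6] yaw 8.03 w 13.3 gf 40.2 F [-14.7   1.8   5.9] q [0.26 0.7  1.55 0.   0.89 1.69]
571,212.6,42,8 -> [-0.005, -0.002, -0.001, 0.001]
```

Request:
{"op": "drive_tool", "data": {
  "increments": [
    [-0.006, 0, 0, 0],
    [-0.008, 0, 0, 0]
  ]
}}

```text
time_s: 7.4
position: [0.5726, 0.2121, 0.042]
tcp_rot: [3.142, 0.0, 0.14]
contact_force: [-0.8, 0.2, -4.3]
gripper_width: 0.0136
grasp_force: 38.9
```

Request:
{"op": "drive_tool", "data": {
  "increments": [
    [0, 0, 0, 0],
    [0, 0, 0, 0],
    [0, 0, 0, 0],
    [0, 0, 0, 0],
    [0, 0, 0, 0]
  ],
  "grip": 0.6
}}

```text
time_s: 7.9
position: [0.5731, 0.212, 0.042]
tcp_rot: [-3.142, -0.0, 0.14]
contact_force: [-0.4, -0.0, 0.2]
gripper_width: 0.0511
grasp_force: 0.0
```

Request:
{"op": "drive_tool", "data": {
  "increments": [
    [0, 0, -0.05, 0],
    [0, 0, -0.15, 0],
    [0, 0, -0.3, 0],
    [0, 0, -0.4, 0],
    [0, 0.1, -0.45, 0],
    [0, 0.25, -0.45, 0],
    [0, 0.42, -0.45, 0],
    [0, 0.6, -0.45, 0],
    [0, 0.78, -0.45, 0],
    [0, 0.95, -0.45, 0]
  ]
}}

```text
time_s: 8.9
position: [0.6114, -0.0623, 0.1783]
tcp_rot: [3.141, -0.001, 0.14]
contact_force: [1.6, 0.0, 0.6]
gripper_width: 0.0512
grasp_force: 0.0
```

```bash
python3 go.py 529.3,-217,140,0; python3 - <<'E'
from m import *
im,d,P=look("top","t3"); np.save('t3.npy',P)
k=lambda c:cv2.resize(cv2.convertScaleAbs(c,alpha=2.2),None,fx=4,fy=4,interpolation=cv2.INTER_CUBIC)
cv2.imwrite('pics/c3.png',k(im[135:280,150:250]))
cv2.imwrite('pics/c3b.png',np.hstack([k(im[135:280,150:250]),k(im[140:285,350:450])]))
H,S,V=[cv2.cvtColor(im,cv2.COLOR_BGR2HSV).astype(int)[...,i] for i in range(3)]
hk=box(170,240,230,275)&(P[...,2]>.045)&(P[...,2]<.085); X=P[hk]; print(hk.sum(),X.mean(0),cv2.minAreaRect((X[:,:2]*1000).astype(np.float32)))
E
```

```text
t 8.9 pos [611.4 -62.3 178.3] yaw 8.03 w 51.2 gf 0.0 F [1.6 0.  0.6] q [-0.2   0.53  1.44  0.    1.17  1.23]
529.3,-217,140,0 -> [-0.343, 0.472, 0.128, 0.134]
0 [nan nan nan] ((0.0, 0.0), (0.0, 0.0), 0.0)<stdin>:7: RuntimeWarning: Mean of empty slice.
  ret = um.true_divide(
```

View pics/c3b.png

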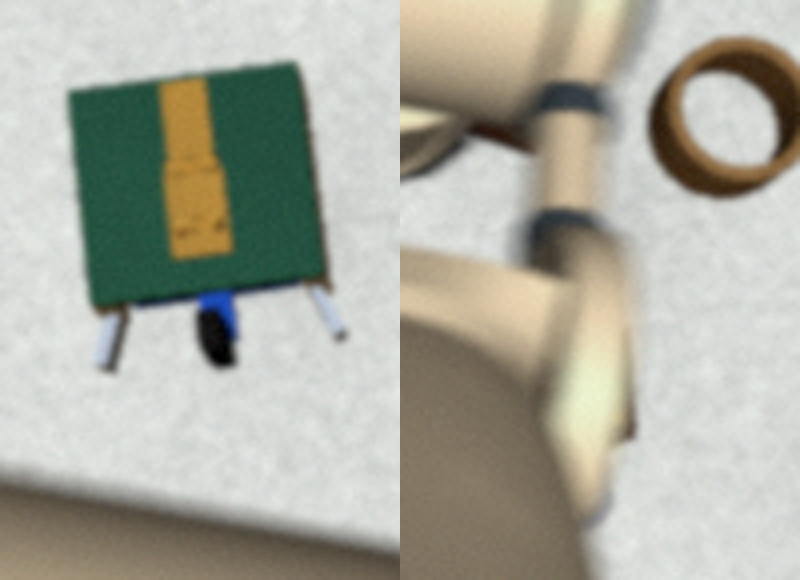

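The tray is home: only its handle and rear edge show, at crop (215,330), and it is straight in the mouth; the lock is hidden by the arm here. I look at the dial in the scene camera.

```bash
python3 - <<'E'
from m import *
s0=cv2.imread('pics/s0.png')
im,d,P=look("scene","s1"); np.save('s1.npy',P)
k=lambda c:cv2.resize(cv2.convertScaleAbs(c,alpha=1.6),None,fx=6,fy=6,interpolation=cv2.INTER_CUBIC)
cv2.imwrite('pics/c4.png',np.hstack([k(s0[145:210,155:215]),k(im[145:210,155:215])]))
b=box(150,220,140,215)&(P[...,2]>.097)&(P[...,2]<.125)&(abs(P[...,0]-.529)<.05)&(abs(P[...,1]+.217)<.05); X=P[b]; print(b.sum(),X.mean(0),cv2.minAreaRect((X[:,:2]*1000).astype(np.float32)))
Y=X[:,:2]-X[:,:2].mean(0); w,V=np.linalg.eigh(Y.T@Y); print(np.degrees(np.arctan2(V[1,1],V[0,1])),w)
P0=np.load('t0.npy'); b=box(360,420,200,290)&(P0[...,2]>.097)&(P0[...,2]<.125);X=P0[b];Y=X[:,:2]-X[:,:2].mean(0); w,V=np.linalg.eigh(Y.T@Y); print('t0',np.degrees(np.arctan2(V[1,1],V[0,1])),w,X.mean(0))
E
```

```text
95 [ 0.53034632 -0.21723918  0.10657504] ((528.3705444335938, -219.04339599609375), (34.091922760009766, 13.505634307861328), 79.01895904541016)
81.4821473559814 [0.0014082  0.01037991]
t0 75.53748255348087 [0.00170315 0.0100383 ] [ 0.52868331 -0.21635511  0.1066524 ]
```

View pics/c4.png

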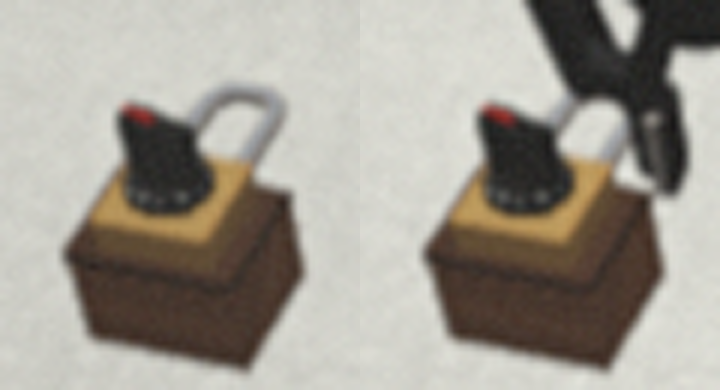

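Dial unchanged: bar axis about 78° in world (red end towards -y), i.e. dial ≈ 1.36 rad. Moving above it.

Request:
{"op": "drive_tool", "data": {
  "increments": [
    [-0.05, 0.08, 0, -0.14],
    [-0.12, 0.18, 0, -0.28],
    [-0.2, 0.28, 0, -0.42],
    [-0.27, 0.37, 0, -0.56],
    [-0.32, 0.44, 0, -0.7],
    [-0.343, 0.472, 0, -0.84],
    [-0.343, 0.472, 0.05, -1],
    [-0.343, 0.472, 0.1, -1],
    [-0.343, 0.472, 0.1, -1]
  ]
}}

```text
time_s: 9.9
position: [0.5284, -0.2143, 0.1464]
tcp_rot: [-3.139, -0.0, 1.187]
contact_force: [-0.4, 0.1, -0.6]
gripper_width: 0.0511
grasp_force: 0.0
```

```bash
python3 go.py 529,-217.3,130,78 529,-217.3,85,78
```

```text
t 9.9 pos [ 528.4 -214.3  146.4] yaw 68.02 w 51.1 gf 0.0 F [-0.4  0.1 -0.6] q [-0.49  0.51  1.58  0.    1.05 -0.11]
529,-217.3,130,78 -> [-0.008, 0.006, 0.055, -0.166]
529,-217.3,85,78 -> [-0.008, 0.006, 0.205, -0.166]
```

Request:
{"op": "drive_tool", "data": {
  "increments": [
    [-0.004, 0.003, 0.02, -0.1],
    [-0.006, 0.005, 0.04, -0.166],
    [-0.006, 0.005, 0.1, -0.166],
    [-0.006, 0.005, 0.16, -0.166],
    [-0.006, 0.005, 0.205, -0.166],
    [-0.006, 0.005, 0.205, -0.166]
  ]
}}

```text
time_s: 10.5
position: [0.5294, -0.2166, 0.0848]
tcp_rot: [-3.14, -0.001, 1.361]
contact_force: [-0.0, 0.2, 0.6]
gripper_width: 0.0513
grasp_force: 0.0
```

Request:
{"op": "drive_tool", "data": {
  "increments": [
    [0, 0, 0, 0],
    [0, 0, 0, 0],
    [0, 0, 0, 0],
    [0, 0, 0, 0],
    [0, 0, 0, 0],
    [0, 0, 0, 0]
  ],
  "grip": 0,
  "newtons": 40
}}

```text
time_s: 11.1
position: [0.5303, -0.2173, 0.0863]
tcp_rot: [3.141, 0.0, 1.361]
contact_force: [-2.2, 1.4, 7.5]
gripper_width: 0.012
grasp_force: 44.8
```

```bash
python3 go.py 529,-217.3,85,0; python3 -c "
from h import *
print(manip.get_state()['moment'])"
```

```text
t 11.1 pos [ 530.3 -217.3   86.3] yaw 77.98 w 12.0 gf 44.8 F [-2.2  1.4  7.5] q [-0.49  0.6   1.63  0.    0.91 -0.28]
529,-217.3,85,0 -> [-0.001, -0.004, 0.004, 1.3]
[0.21248838 0.20069089 0.02132228]
```

Request:
{"op": "drive_tool", "data": {
  "increments": [
    [0, 0, -0.004, 0.08],
    [0, 0, -0.004, 0.16],
    [0, 0, -0.004, 0.25],
    [0, 0, -0.004, 0.34],
    [0, 0, -0.004, 0.43],
    [0, 0, -0.004, 0.52],
    [0, 0, -0.004, 0.61],
    [0, 0, -0.004, 0.7],
    [0, 0, -0.004, 0.79],
    [0, 0, -0.004, 0.88]
  ]
}}

```text
time_s: 12.1
position: [0.5303, -0.2175, 0.0869]
tcp_rot: [3.14, -0.0, 0.436]
contact_force: [2.4, -5.3, -5.7]
gripper_width: 0.0124
grasp_force: 43.0
```

```bash
python3 go.py 529.7,-217.3,87,0; python3 -c "
from h import *
print(manip.get_state()['moment'])"
```

```text
t 12.1 pos [ 530.3 -217.5   86.9] yaw 24.98 w 12.4 gf 43.0 F [ 2.4 -5.3 -5.7] q [-0.49  0.6   1.63 -0.    0.92  0.64]
529.7,-217.3,87,0 -> [-0.002, -0.001, -0.0, 0.416]
[-1.14026055 -0.74573136  0.30828002]
```

Request:
{"op": "drive_tool", "data": {
  "increments": [
    [0, 0, 0, 0.09],
    [0, 0, 0, 0.18],
    [0, 0, 0, 0.27],
    [0, 0, 0, 0.36],
    [0, 0, 0, 0.42],
    [0, 0, 0, 0.42],
    [0, 0, 0, 0.42]
  ]
}}

```text
time_s: 12.8
position: [0.5305, -0.2179, 0.0871]
tcp_rot: [3.14, -0.001, -0.0]
contact_force: [1.0, -4.9, -2.7]
gripper_width: 0.0118
grasp_force: 43.3
```

```bash
python3 go.py; python3 -c "
from m import *
print(manip.get_state()['moment'])
im,d,P=look('scene','s2')
k=lambda c:cv2.resize(cv2.convertScaleAbs(c,alpha=1.6),None,fx=6,fy=6,interpolation=cv2.INTER_CUBIC)
cv2.imwrite('pics/c5.png',k(im[135:215,145:225]))"
```

```text
t 12.8 pos [ 530.5 -217.9   87.1] yaw -0.02 w 11.8 gf 43.3 F [ 1.  -4.9 -2.7] q [-0.49  0.6   1.63 -0.    0.92  1.08]
[-1.06583527 -0.26793587  0.00230446]
```

Request:
{"op": "drive_tool", "data": {
  "increments": [
    [0, 0, 0, 0],
    [0, 0, 0, 0],
    [0, 0, 0, 0],
    [0, 0, 0, 0]
  ],
  "grip": 0.75
}}

```text
time_s: 13.25
position: [0.5299, -0.217, 0.0867]
tcp_rot: [-3.141, 0.0, -0.0]
contact_force: [0.5, -0.3, -0.4]
gripper_width: 0.0635
grasp_force: 0.0
```

Request:
{"op": "drive_tool", "data": {
  "increments": [
    [0, 0, -0.05, 0],
    [0, 0, -0.15, 0],
    [0, 0, -0.2, 0],
    [-0.08, 0, -0.2, 0],
    [-0.19, 0, -0.2, 0],
    [-0.19, 0, -0.2, 0]
  ]
}}

```text
time_s: 13.85
position: [0.4693, -0.2162, 0.1466]
tcp_rot: [-3.14, 0.003, -0.001]
contact_force: [-0.6, 0.8, -0.3]
gripper_width: 0.0638
grasp_force: 0.0
```

```bash
python3 go.py 472,-217.3,45,0; python3 -c "
from m import *
im,d,P=look('scene','s3')
k=lambda c:cv2.resize(cv2.convertScaleAbs(c,alpha=1.6),None,fx=6,fy=6,interpolation=cv2.INTER_CUBIC)
cv2.imwrite('pics/c6.png',k(im[135:215,145:225]))
b=box(150,220,140,215)&(P[...,2]>.1)&(P[...,2]<.113)&(abs(P[...,0]-.529)<.04)&(abs(P[...,1]+.217)<.04); X=P[b]; print(b.sum(),X.mean(0),cv2.minAreaRect((X[:,:2]*1000).astype(np.float32)))
print([(r['xyz'],r['confidence']) for r in manip.find_in('scene','shackle_mid')])"
```

```text
t 13.85 pos [ 469.3 -216.2  146.6] yaw -0.05 w 63.8 gf 0.0 F [-0.6  0.8 -0.3] q [-0.55  0.45  1.71 -0.    0.98  1.02]
472,-217.3,45,0 -> [0.01, 0.004, 0.339, -0.001]
80 [ 0.52971803 -0.21582628  0.10817461] ((526.947265625, -217.27452087402344), (13.880329132080078, 36.01536560058594), 89.96060943603516)
[([0.53, -0.2127, 0.0903], 0.53), ([0.467, -0.2146, 0.06], 0.42)]
```

View pics/c6.png

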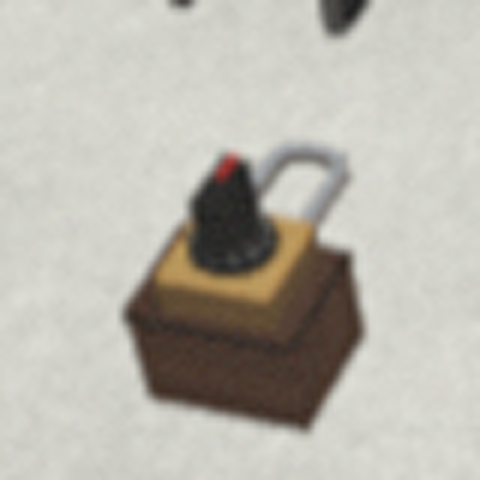

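The red line (crop (228,167)) now points at the shackle and the bar axis measures 0°. Descending on the shackle.

Request:
{"op": "drive_tool", "data": {
  "increments": [
    [0.01, 0.004, 0.08, 0],
    [0.01, 0.004, 0.18, 0],
    [0.01, 0.004, 0.27, 0],
    [0.01, 0.004, 0.32, 0],
    [0.01, 0.004, 0.339, 0],
    [0.01, 0.004, 0.339, 0]
  ]
}}

```text
time_s: 14.55
position: [0.4763, -0.2182, 0.0445]
tcp_rot: [-3.141, 0.001, -0.0]
contact_force: [-0.0, 0.5, 0.1]
gripper_width: 0.0644
grasp_force: 0.0
```

Request:
{"op": "drive_tool", "data": {
  "increments": [
    [0, 0, 0, 0],
    [0, 0, 0, 0],
    [0, 0, 0, 0],
    [0, 0, 0, 0],
    [0, 0, 0, 0],
    [0, 0, 0, 0]
  ],
  "grip": 0,
  "newtons": 60
}}

```text
time_s: 15.15
position: [0.4766, -0.2186, 0.0459]
tcp_rot: [3.141, -0.002, -0.0]
contact_force: [-1.1, -0.2, 5.7]
gripper_width: 0.0388
grasp_force: 59.5
```

```bash
python3 go.py 452,-217.3,46,0
```

```text
t 15.15 pos [ 476.6 -218.6   45.9] yaw -0.02 w 38.8 gf 59.5 F [-1.1 -0.2  5.7] q [-0.54  0.62  1.78  0.    0.75  1.03]
452,-217.3,46,0 -> [-0.082, -0.004, -0.0, -0.0]
```

Request:
{"op": "drive_tool", "data": {
  "increments": [
    [-0.008, 0, -0.003, 0],
    [-0.018, 0, -0.003, 0],
    [-0.028, 0, -0.003, 0],
    [-0.038, 0, -0.003, 0],
    [-0.048, 0, -0.003, 0],
    [-0.056, 0, -0.003, 0],
    [-0.06, 0, -0.003, 0],
    [-0.06, 0, -0.003, 0],
    [-0.06, 0, -0.003, 0]
  ]
}}

```text
time_s: 16.05
position: [0.4597, -0.2189, 0.0463]
tcp_rot: [3.14, -0.004, -0.0]
contact_force: [13.6, -0.8, -1.5]
gripper_width: 0.0385
grasp_force: 60.8
```

```bash
python3 go.py; python3 -c "
from m import *
im,d,P=look('scene','s4')
k=lambda c:cv2.resize(cv2.convertScaleAbs(c,alpha=1.6),None,fx=6,fy=6,interpolation=cv2.INTER_CUBIC)
cv2.imwrite('pics/c7.png',k(im[135:215,145:225]))
b=box(150,220,140,215)&(P[...,2]>.1)&(P[...,2]<.113)&(abs(P[...,0]-.529)<.03)&(abs(P[...,1]+.217)<.03); X=P[b]; print(b.sum(),X.mean(0),cv2.minAreaRect((X[:,:2]*1000).astype(np.float32)))"
```

```text
t 16.05 pos [ 459.7 -218.9   46.3] yaw -0.02 w 38.5 gf 60.8 F [13.6 -0.8 -1.5] q [-0.56  0.6   1.82  0.    0.72  1.01]
81 [ 0.52801096 -0.21558916  0.10781921] ((526.4539184570312, -217.0727081298828), (13.979300498962402, 36.102508544921875), 88.72805786132812)
```

View pics/c7.png

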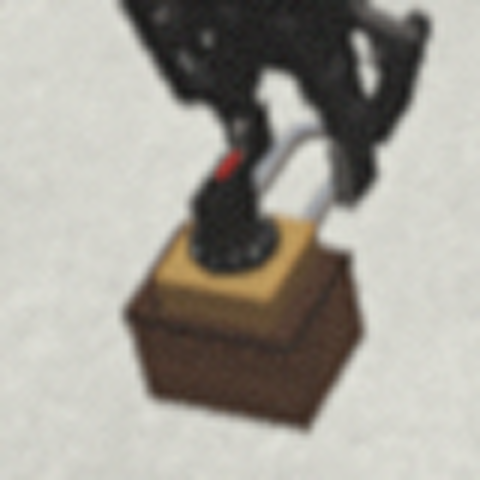

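Shackle pulled ~17 mm and stopped with 13.6 N; the dial still points at it. Firm up the grip and lift.

Request:
{"op": "drive_tool", "data": {
  "increments": [
    [0.005, 0, 0, 0],
    [0.005, 0, 0, 0],
    [0.005, 0, 0, 0],
    [0.005, 0, 0, 0]
  ],
  "newtons": 100
}}

```text
time_s: 16.5
position: [0.4598, -0.2188, 0.0461]
tcp_rot: [3.141, -0.001, -0.0]
contact_force: [2.6, -4.2, 2.6]
gripper_width: 0.0374
grasp_force: 99.7
```

Request:
{"op": "drive_tool", "data": {
  "increments": [
    [0, 0, -0.02, 0],
    [0, 0, -0.05, 0],
    [0, 0, -0.09, 0],
    [0, 0, -0.14, 0],
    [0, 0, -0.2, 0],
    [0, 0, -0.27, 0],
    [0, 0, -0.34, 0],
    [0, 0, -0.4, 0],
    [0, 0, -0.43, 0],
    [0, 0, -0.43, 0]
  ]
}}

```text
time_s: 17.5
position: [0.4594, -0.2182, 0.1758]
tcp_rot: [3.141, -0.001, -0.0]
contact_force: [-0.3, -0.2, -3.8]
gripper_width: 0.037
grasp_force: 101.8
```

```bash
python3 go.py 631,221,160,0; python3 -c "
from m import *
im,d,P=look('scene','s5')
k=lambda c:cv2.resize(cv2.convertScaleAbs(c,alpha=1.6),None,fx=5,fy=5,interpolation=cv2.INTER_CUBIC)
cv2.imwrite('pics/c8.png',k(im[90:210,130:250]))"
```

```text
t 17.5 pos [ 459.4 -218.2  175.8] yaw -0.01 w 37.0 gf 101.8 F [-0.3 -0.2 -3.8] q [-0.56  0.4   1.7   0.    1.04  1.01]
631,221,160,0 -> [0.572, -1.464, 0.052, -0.0]
```

View pics/c8.png

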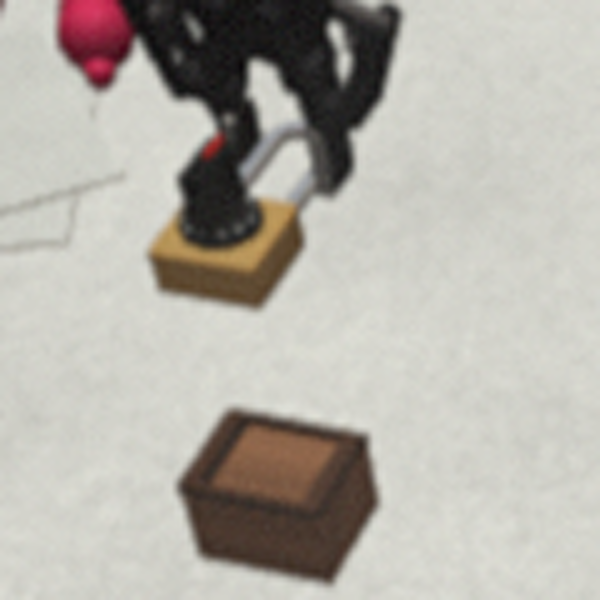

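The lock hangs level in the grip at crop (225,240), clear of the empty stand. Carrying it over, smoothly.

Request:
{"op": "drive_tool", "data": {
  "increments": [
    [0.01, -0.03, 0, 0],
    [0.03, -0.09, 0, 0],
    [0.06, -0.17, 0, 0],
    [0.1, -0.26, 0, 0],
    [0.13, -0.36, 0, 0],
    [0.17, -0.46, 0, 0],
    [0.21, -0.56, 0, 0],
    [0.25, -0.66, 0, 0],
    [0.29, -0.76, 0, 0],
    [0.32, -0.85, 0, 0]
  ]
}}

```text
time_s: 18.55
position: [0.5553, 0.0389, 0.1737]
tcp_rot: [-3.141, 0.002, 0.0]
contact_force: [-0.2, -0.4, -4.4]
gripper_width: 0.037
grasp_force: 101.9
```

```bash
python3 go.py 631,221,160,0
```

```text
t 18.55 pos [555.3  38.9 173.7] yaw 0.01 w 37.0 gf 101.9 F [-0.2 -0.4 -4.4] q [-0.04  0.46  1.58  0.    1.1   1.53]
631,221,160,0 -> [0.253, -0.607, 0.045, 0.0]
```

Request:
{"op": "drive_tool", "data": {
  "increments": [
    [0.04, -0.1, 0, 0],
    [0.08, -0.2, 0.01, 0],
    [0.125, -0.3, 0.02, 0],
    [0.165, -0.4, 0.03, 0],
    [0.2, -0.49, 0.04, 0],
    [0.23, -0.55, 0.045, 0],
    [0.245, -0.58, 0.045, 0],
    [0.25, -0.59, 0.045, 0],
    [0.25, -0.59, 0.045, 0],
    [0.25, -0.59, 0.045, 0]
  ]
}}

```text
time_s: 19.55
position: [0.6301, 0.2129, 0.1613]
tcp_rot: [3.141, 0.001, -0.001]
contact_force: [0.2, -0.4, -3.5]
gripper_width: 0.0374
grasp_force: 102.0
```

Request:
{"op": "drive_tool", "data": {
  "increments": [
    [0, 0, 0, 0],
    [0, 0, 0, 0],
    [0, 0, 0, 0],
    [0, 0, 0, 0],
    [0, 0, 0, 0]
  ]
}}

```text
time_s: 20.05
position: [0.6305, 0.2136, 0.1614]
tcp_rot: [-3.142, -0.0, -0.0]
contact_force: [0.7, 0.2, -3.4]
gripper_width: 0.0373
grasp_force: 102.0
```

```bash
python3 go.py 631,221,160,0; python3 -c "
from m import *
im,d,P=look('scene','s6')
k=lambda c:cv2.resize(cv2.convertScaleAbs(c,alpha=1.6),None,fx=4,fy=4,interpolation=cv2.INTER_CUBIC)
cv2.imwrite('pics/c9.png',k(im[160:310,280:430]))
for l in ('shackle_mid','lock','dial_grip'): print(l,[(r['xyz'],r['confidence']) for r in manip.find_in('scene',l)][:2])"
```

```text
t 20.05 pos [630.5 213.6 161.4] yaw -0.02 w 37.3 gf 102.0 F [ 0.7  0.2 -3.4] q [0.24 0.62 1.32 0.   1.21 1.81]
631,221,160,0 -> [0.002, -0.025, 0.005, -0.0]
shackle_mid [([0.6332, 0.2148, 0.1745], 0.77), ([0.6986, 0.2144, 0.1929], 0.6)]
lock [([0.7058, 0.2112, 0.1843], 0.77)]
dial_grip [([0.7015, 0.2116, 0.1949], 0.63)]
```

View pics/c9.png

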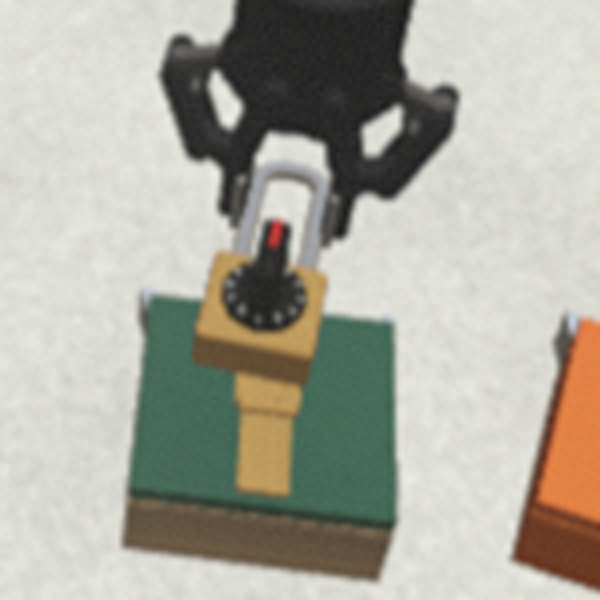

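The opened lock is held level above the rack with the shackle over the staple (measured (0.633, 0.215, 0.175), staple (0.629, 0.221)). Its dial is about 70 mm from the shackle's middle, so the shackle is out. Handing in.

```bash
python3 -c "
from rig import manip
print(manip.sign_off())"
```

```text
the job is handed in; nothing more can be done
None
```

I handed the job in at about 20 s. The tray is home and released, the dial is at its opening click, the shackle is pulled out about 16 mm, and the lock is held level about 0.1 m above the staple. The sign-off returned no verdict.

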